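# Sort the bag clips and fasten the recipe card

### The arm

A 7-joint arm with a two-finger parallel gripper is mounted at the origin on a cart in front of the work surface, level with it; the furniture and walls round the work are solid. World frame = base frame: x ahead of the robot, y to its left, z up, the work surface at z = 0. Lengths are in m, angles in rad, forces in N, time in s.
With the tool pointing down it reaches from about 0.35 to 0.9 m from the base axis. Payload 8.1 kg.
Tool frame: the origin (TCP) lies between the finger pads; the fingertips stand ahead of it and the grasp point (between the pads) is the TCP (arm.nose_length is the z of the fingertips in the tool frame, in m); z points along the fingers, y is the line along which they close (so a half turn about z gives the same grasp; the last joint's range is limited). The gripper opens to 92 mm and grips with 3 to 60 N. Pads are 19 mm wide; open, the fingers measure 130 mm over their backs; the gripper's body (75 mm by 190 mm) begins 47 mm behind the grasp point.
Start: joints at [-1.412, 0.434, 0.025, 1.573, -0.012, 1.134, -0.075], TCP at [0.162, 0.604, 0.246] pointing down, gripper open.
Joint ranges: [-2.62, 2.62], [-0.44, 2.09], [-1.27, 1.32], [0.08, 2.57], [-1.32, 4.46], [0.12, 2], [-2.74, 2.74]. Speed limits (rad/s): [2.22, 2.22, 3.01, 3.01, 3.14, 3.14, 3.14].

### API

Orientations are given as a rotation vector (axis times angle).
In Python, from cell import sensors, optics, arm gives the robot as it stands.
- The arm moves only by the tool arm_command, never from a script. Its argument "deltas" is one flat list of numbers, 7 for each row, row after row: the turn, a rotation vector about the world's x, y, z as a fraction of full scale, then the shift along the world's x, y, z as a fraction of full scale, then the finger opening in mm, from 0 to 91.8. In form: [wx, wy, wz, dx, dy, dz, fingers, wx, wy, wz, dx, dy, dz, fingers, ...]. A call has 1 to 20 rows; each row is the pose to reach, as a shift and turn from the pose commanded when the call began; what a row does not reach only later rows make up. Full scale, the value 1, is 1 m for a shift and 90 degrees for a turn. A row lasts 1/10 s, in which the tool goes at most 50 mm and 8.59 degrees, less where a joint would pass 70% of its speed; a pose out of reach is approached as far as the arm can. A call with a number of a shift or a turn outside -1 to 1 is refused whole. A call with a gripper value outside its range is refused whole. The fingers move at their own pace and stop on an object; "force" is the grip in N (left out, the last holds). Time passes only in rows, so rows that repeat a pose let the fingers close. It gives the time, the measured TCP pose, the force, the opening and the grip force at its end, in the units of the state.
- sensors.observe(): the state, without advancing time (a new reading comes with each control period).
- optics.get_image(name): name is "scene" or "top"; returns the picture (400x640x3 uint8, blue, green, red); there is no depth.
- optics.calibration(name): a dict with "camera_matrix" (3x3 intrinsics, pixels), "rvec" (rotation vector, rad) and "tvec" (3), from world to camera coordinates, as OpenCV has them. Camera axes: x right, y down, z forward; pixel columns grow to the right and rows downward; lengths in m; the calibration is good to about 2 mm. A picture is of the moment at which its call begins. calibration takes no time and is no camera call.
- arm.sign_off(): hands the job in; it is judged then, once.
The state is a dict: "clock": time; "joints": joint angles; "dq": joint speeds; "joint_efforts": joint torques, N m; "position": TCP position; "ee_rot": TCP orientation; "force": force on the tool from outside, world axes, zero at the start; "ft_torque": the same for the moment, N m; "width": opening from 0.0 (shut) to 1.0 (fully open); "gripper_force": force on a finger pad.
Only numpy, scipy, OpenCV 4.12 (cv2) and the standard library are available. Lean on these libraries where they do the work, as an engineer would, in place of code of your own. Each camera call takes 0.05 s, during which the arm holds its last target. There are 200 camera calls.

### The job

Of the three bag clips on the rim of the tea caddy one has lost its spring, which you can only tell by squeezing them. Put the weak clip in the pink dish, and clip the recipe card to the easel with the two sound ones: one towards each top corner, in line with the leaning board and pushed fully down over card and board. Leave the card on its ledge and do not push the mug, salt shaker or jam jar about.

Things in the scene. Friction and masses are not known exactly. Their poses are not given: they have to be found in the camera images.
- tea_caddy: open light wooden box of tea envelopes, 120 (its x) by 220 (its y) by 70 mm high, walls 5 mm; fixed. Origin mid-underside, z up. Its near long wall, mid-wall at x = -57.5 mm, carries the three clips, about 66 mm apart along y. The envelopes stay below the rim, 40 mm behind that wall
- clip_1: blue plastic bag clip, 22 mm wide along its pin, 80 mm tall, about 34 g. Origin midway between the jaw pads; z runs from jaws to handles, x is the squeeze direction, y along the pin. z of jaw tips -5 mm, pads -5 to 5, pin 30, flat handles 36 to 75: squeeze them at about 62. At the start it stands on the caddy's near rim, handles up, x across the wall, origin 10 mm below the rim
- clip_2: looks like clip_1. At z = 62 mm a clip's handles are 31 mm apart (over their outsides) while it sits on a 5 mm edge; squeezed to their stop they are parallel, 22 mm apart, and the jaw pads gape 14 mm. An edge can enter the jaws until it meets the spring coil, at z = 25 mm. One of the three clips has a weak spring, two are sound; neither look nor place tells which
- clip_3: looks like clip_1. Force on each finger when a clip is squeezed at z = 62 mm: sound about 8.5 N as the jaws begin to open, 9.5 N at a handle width of 27 mm, 11 N just before the stop; weak 2, 2.5 and 3 N; a grip of 20 N or more holds any open at the stop. Let go on a 5 mm edge, a sound clip clamps with about 10 N, the weak one with 2.5 N
- easel_board: wooden board 176 mm wide, 150 mm up its slope, of a fixed recipe easel; leans back 35 deg from vertical. Board (3 mm) and the card on its front (2 mm) end at the same top edge. Origin: middle of that edge, mid-thickness, 147 mm above the worktop; z up the slope, y along the edge, x the normal to the back. A clip goes on with its z and x along the board's (either way round), home when its origin is about 25 mm below the edge
- recipe_card: stiff white laminated recipe card with a picture of a plate, 170 mm wide, 150 mm tall, 2 mm thick, about 50 g, loose on the easel's lipped ledge. Origin and axes coincide with easel_board's while it lies in place
- pink_dish: pink oval plastic dish, rim 156 (its x) by 129 mm (its y), 58 mm high, inner floor 10 mm above the worktop and about 80 mm across; fixed. Origin mid-underside
- mug_a: blue mug with a pale band, 80 mm across, 101 mm high, handle to its +y; a bystander. Origin mid-underside
- salt_shaker: salt shaker with grey cap, 44 mm across, 90 mm high; a bystander. Origin mid-underside
- jam_jar: jam jar with a grey lid, 66 mm across, 108 mm high; a bystander. Origin mid-underside

How it is judged:
By the outcome, as a careful person would: the job done as asked, in the order asked, and still so for the second after the job is handed in, with the robot touching nothing.
It also fails if it takes over 67 s, if anything falls off the work surface, if the arm or the gripper's body presses on something with over 40 N, if the wrist force passes 120 N, or if a joint passes its speed limit or range.

## Working session

There is one attempt and no reset: what is moved stays moved. The work goes in short steps, Python scripts to look and compute and a tool call to move; the robot and the scene stay as the last step left them, time stands still between calls to the robot, and variables do not carry over. Pictures are saved under pics/ and viewed, at most 10 in all, crops included, and the job is handed in when it is done.

Besides the shell and the picture viewer there is one more tool, called after "Call:" by a JSON object that holds its "fn" and its "kwargs", one argument or row to a line. arm_command: Moves the arm, as the interface text tells. Its arguments: {"type":"object","properties":{"deltas":{"type":"array","items":{"type":"number"}},"force":{"type":"number"}},"required":["deltas"]}

```bash
ls; mkdir -p pics; python3 - <<'E'
from cell import sensors, optics, arm
import cv2
print(sensors.observe()); print(arm.nose_length)
for n in("scene","top"):
    cv2.imwrite(f"pics/{n}0.png",optics.get_image(n)); print(n,optics.calibration(n))
E
```

```text
pics
{'clock': 0.0, 'joints': array([-1.41160362,  0.43524035,  0.02498061,  1.57408204, -0.01159425,
        1.1340092 , -0.07510692]), 'dq': array([-0.0007967 , -0.00021091,  0.00040109,  0.00103193,  0.00109411,
        0.00048789, -0.00058764]), 'joint_efforts': array([-2.70514602e-04, -6.67854381e+01,  9.85001698e-01, -3.14455068e+01,
       -6.05170336e-02,  4.29061381e-02,  1.55877533e-04]), 'position': array([0.16169249, 0.6032264 , 0.24494008]), 'ee_rot': array([-4.10168618e-01, -3.11464492e+00,  2.50230978e-03]), 'force': array([-0.33882569, -0.00787183,  0.46579892]), 'ft_torque': array([ 0.00833541,  0.01207676, -0.02494866]), 'gripper_force': 0.0, 'width': 1.0008633267662312}
0.019
scene {'camera_matrix': array([[429.34645183,   0.        , 315.85778169],
       [  0.        , 429.34645183, 200.70488627],
       [  0.        ,   0.        ,   1.        ]]), 'rvec': array([ 2.17366074, -0.52428084,  0.23012958]), 'tvec': array([-0.50474429,  0.26812564,  1.05150287])}
top {'camera_matrix': array([[488.10617461,   0.        , 318.43007891],
       [  0.        , 488.10617461, 206.61922803],
       [  0.        ,   0.        ,   1.        ]]), 'rvec': array([ 2.14144926, -2.19256492,  0.14194846]), 'tvec': array([0.00230154, 0.5972691 , 1.41888608])}
```

View pics/scene0.png

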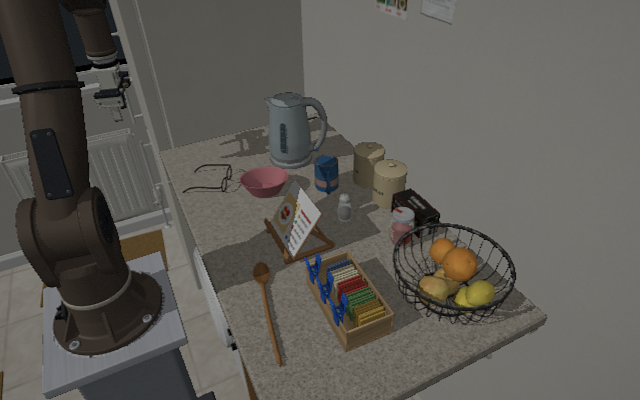

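View pics/top0.png

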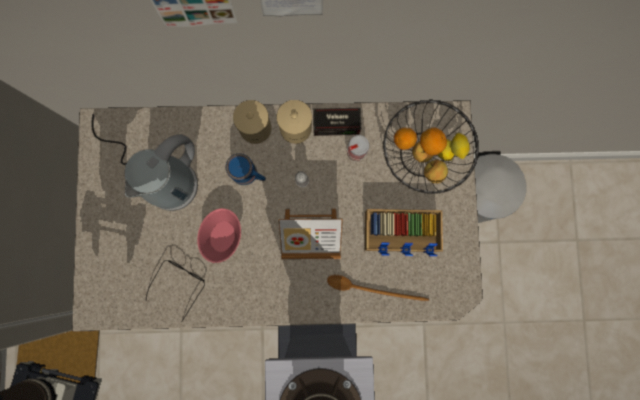

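The scene shows the caddy at about (348,300) with blue clips on its near wall, the easel at (298,222) and the dish at (264,182). In the top view the caddy is at (403,230), the clips at (384,250), (407,250) and (431,250), the easel at (311,237) and the dish at (219,235).

```bash
python3 - <<'E'
import cv2, numpy as np
t=cv2.imread('pics/top0.png'); s=cv2.imread('pics/scene0.png')
def crop(im,x,y,w,h,k,n):
    c=cv2.resize(im[y:y+h,x:x+w],None,fx=k,fy=k,interpolation=cv2.INTER_CUBIC)
    c=cv2.convertScaleAbs(c,alpha=1.3,beta=10)
    for i in range(0,w,10):
        cv2.line(c,(i*k,0),(i*k,6 if i%50 else 14),(0,255,255),1)
        if i%20==0: cv2.putText(c,str(x+i),(i*k,22),0,.4,(0,255,255),1)
    for j in range(0,h,10):
        cv2.line(c,(0,j*k),(8,j*k),(0,255,255),1)
        if j%20==0: cv2.putText(c,str(y+j),(10,j*k+4),0,.4,(0,255,255),1)
    cv2.imwrite(n,c)
crop(t,270,195,180,80,4,'pics/tc.png')
crop(s,255,180,145,172,3,'pics/sc.png')
E
```

```text
(no output)
```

View pics/tc.png

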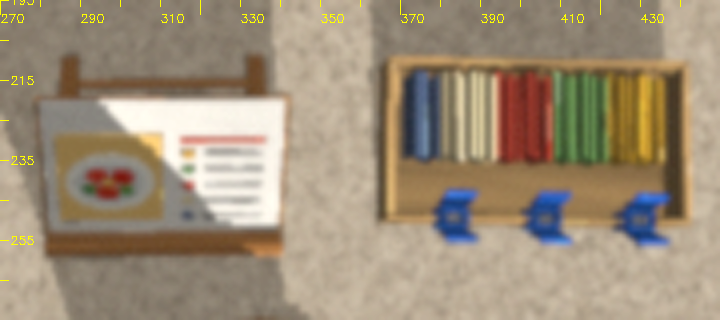

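View pics/sc.png

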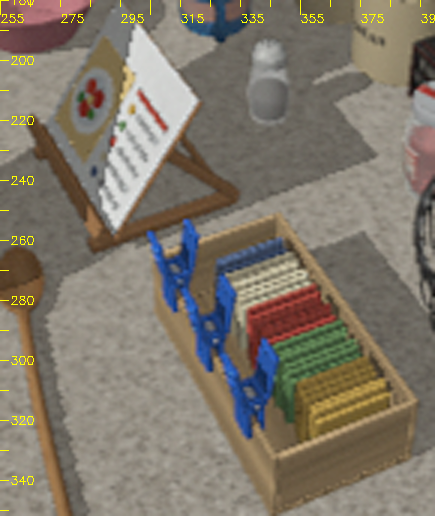

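The top crop puts the caddy rim corners near (366,250), (367,209.5), (442.5,210.5) and (442.5,250.5), with the board's top edge from (279.5,219.5) to (341.8,219). The scene crop puts the rim corners at (306.7,266), (348,251), (393,314) and (346,342), with the card's top corners at (300.7,188.3) and (321.3,213.7).

```bash
cat > h.py <<'E'
import cv2, numpy as np
from scipy.optimize import least_squares
from scipy.spatial.transform import Rotation as R
from cell import sensors, optics, arm
C={n:optics.calibration(n) for n in("scene","top")}
def proj(n,P):
    c=C[n]; return cv2.projectPoints(np.array(P,float).reshape(-1,3),c['rvec'],c['tvec'],c['camera_matrix'],None)[0].reshape(-1,2)
def ray(n,uv,z):
    c=C[n]; Rm=cv2.Rodrigues(c['rvec'])[0]; o=-Rm.T@c['tvec']
    d=Rm.T@np.linalg.inv(c['camera_matrix'])@np.array([*uv,1.]); return o+d*(z-o[2])/d[2]
E
python3 - <<'E'
from h import *
def fit(local,z,obs,x0):
    def pts(p): 
        c,s=np.cos(p[2]),np.sin(p[2]); L=np.array(local)
        return np.c_[p[0]+c*L[:,0]-s*L[:,1],p[1]+s*L[:,0]+c*L[:,1],z+0*L[:,0]]
    for w in (['top'],['scene'],['top','scene']):
        f=lambda p:np.concatenate([(proj(n,pts(p))-obs[n]).ravel() for n in w])
        r=least_squares(f,x0); print(w,r.x.round(4),abs(r.fun).max().round(2))
fit([(-.06,.11),(.06,.11),(.06,-.11),(-.06,-.11)],.07,dict(top=[(366,250.2),(367,209.5),(442.5,210.5),(442.5,250.5)],scene=[(306.7,266),(348,251.3),(393,314),(345.7,342.3)]),[.5,-.2,0])
fit([(0,.087),(0,-.087)],.147,dict(top=[(279.8,219.3),(341.5,219)],scene=[(300.5,188),(321.5,214)]),[.5,0,0])
t=cv2.imread('pics/top0.png').astype(int); b,g,r=t[...,0],t[...,1],t[...,2]
m=((b>r+50)&(b>g+30)).astype('uint8')
n,l,st,ce=cv2.connectedComponentsWithStats(m)
for i in range(1,n):
    if st[i,4]>20:
        x,y,w,h=st[i,:4]; print('blue',st[i],ce[i].round(1),ray('top',(x+w/2-.5,y+h/2-.5),.135).round(4),[ray('top',(x+w/2-.5,v),.135).round(4)[0] for v in (y-.5,y+h-.5)])
m=((r>b+30)&(r>g+45)).astype('uint8'); m[:, :190]=0;m[:,250:]=0
ys,xs=np.nonzero(m[200:265]); e=cv2.minAreaRect(np.c_[xs,ys+200].astype('float32')); print(e,ray('top',e[0],.05))
for nme,uv,z in (('mug',(240,168),.101),('salt',(301,178),.09),('jar',(358,147),.108)): print(nme,ray('top',uv,z).round(3))
E
```

```text
['top'] [ 0.519  -0.259  -0.0378] 0.89
['scene'] [ 0.5135 -0.2662 -0.044 ] 5.09
['top', 'scene'] [ 0.5162 -0.2625 -0.0423] 6.95
['top'] [ 0.5499  0.012  -0.0183] 0.92
['scene'] [ 0.5488 -0.0043 -0.0816] 5.83
['top', 'scene'] [ 0.5507  0.0069 -0.0469] 7.75
blue [230 158  13  18 131] [235.2 167.7] [0.7035 0.2172 0.135 ] [np.float64(0.7291), np.float64(0.678)]
blue [380 243   9   6  36] [383.7 245.3] [ 0.4736 -0.1881  0.135 ] [np.float64(0.4818), np.float64(0.4654)]
blue [402 243  11  13  72] [406.8 248.9] [ 0.4625 -0.251   0.135 ] [np.float64(0.4803), np.float64(0.4447)]
blue [426 243  11  13  70] [430.7 249.1] [ 0.4609 -0.3172  0.135 ] [np.float64(0.4787), np.float64(0.4431)]
blue [380 250   9   5  25] [383.4 252.4] [ 0.4558 -0.1873  0.135 ] [np.float64(0.4626), np.float64(0.4489)]
((219.0, 235.0), (54.0, 42.0), 90.0) [0.51859881 0.28084003 0.05      ]
mug [0.706 0.211 0.101]
salt [0.675 0.037 0.09 ]
jar [ 0.758 -0.129  0.108]
```

```bash
python3 - <<'E'
from h import *
s=cv2.imread('pics/scene0.png'); t=cv2.imread('pics/top0.png')
def cad(p,L):
    r=R.from_euler('z',p[2]).as_matrix(); return np.array(L)@r.T+[p[0],p[1],0]
q=[(-.06,.11,.07),(.06,.11,.07),(.06,-.11,.07),(-.06,-.11,.07)]
P=cad((.519,-.259,-.038),q); B=cad((.5499,.012,-.018),[(0,.088,.147),(0,-.088,.147),(-.086,-.088,.147-.123),(-.086,.088,.147-.123)])
K=[cad((.519,-.259,-.038),[(-.0575,y,.07)])[0] for y in (.066,0,-.066)]
out=[]
for n,im,(x,y,w,h),k in (('top',t,(270,195,180,75),4),('scene',s,(255,180,145,172),3)):
    c=cv2.resize(im[y:y+h,x:x+w],None,fx=k,fy=k,interpolation=cv2.INTER_CUBIC)
    for S in (P,B): 
        print(n,proj(n,S).round(1).tolist())
        cv2.polylines(c,[((proj(n,S)-[x,y]+.5)*k).astype(int)],True,(0,255,0),1)
    for kk in K: cv2.circle(c,tuple(((proj(n,[kk])[0]-[x,y]+.5)*k).astype(int)),3,(0,255,0),1)
    cv2.imwrite(f'pics/o_{n}.png',c); out.append(c)
W=720; c=np.zeros((300+0,W,3),'uint8')
cv2.imwrite('pics/ov.png',np.vstack([cv2.resize(out[0],(480,200)),np.pad(out[1][:390],((0,0),(0,45),(0,0)))]))
E
```

```text
top [[366.6, 250.3], [366.7, 208.9], [442.1, 210.0], [442.7, 251.4]]
top [[278.5, 219.3], [342.8, 219.0], [340.6, 251.6], [281.3, 252.0]]
scene [[305.2, 264.8], [348.2, 250.1], [395.2, 313.6], [346.5, 333.6]]
scene [[295.1, 179.5], [322.4, 214.5], [293.9, 259.5], [270.4, 221.3]]
```

View pics/ov.png

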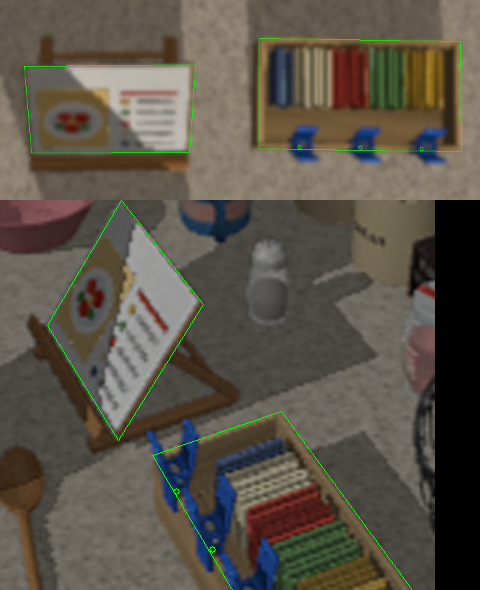

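The overlay matches both views, so the top-view poses hold: caddy (0.519,-0.259, yaw -0.038), board edge (0.550,0.012, yaw -0.018) and the clips at y ≈ -0.191, -0.256, -0.322. Moving to above clip 1.

Call:
{"fn": "arm_command", "kwargs": {
  "deltas": [0,0,-0.43,0.29,-0.35,0,60,0,0,-0.43,0.29,-0.35,0,60,0,0,-0.43,0.29,-0.35,0,60,0,0,-0.43,0.29,-0.35,0,60,0,0,-0.43,0.29,-0.35,0,60,0,0,-0.43,0.29,-0.35,0,60,0,0,-0.43,0.29,-0.35,0,60,0,0,-0.43,0.29,-0.35,0,60,0,0,-0.43,0.29,-0.35,0,60,0,0,-0.857,0.302,-0.794,-0.06,60,0,0,-0.857,0.302,-0.794,-0.06,60,0,0,-0.857,0.302,-0.794,-0.06,60,0,0,-0.857,0.302,-0.794,-0.06,60,0,0,-0.857,0.302,-0.794,-0.06,60,0,0,-0.857,0.302,-0.794,-0.06,60,0,0,-0.857,0.302,-0.794,-0.06,60,0,0,-0.857,0.302,-0.794,-0.06,60,0,0,-0.857,0.302,-0.794,-0.06,60,0,0,-0.857,0.302,-0.794,-0.06,60,0,0,-0.857,0.302,-0.794,-0.06,60],
  "force": 5
}}

```text
clock: 2.1
position: [0.463, -0.1917, 0.1854]
ee_rot: [-2.266, -2.175, 0.001]
force: [0.6, 0.7, -0.1]
width: 0.652
gripper_force: 0.0
```

Call:
{"fn": "arm_command", "kwargs": {
  "deltas": [0,0,0,0.001,0.001,-0.03,60,0,0,0,0.001,0.001,-0.063,60,0,0,0,0.001,0.001,-0.063,60,0,0,0,0.001,0.001,-0.063,35,0,0,0,0.001,0.001,-0.063,35,0,0,0,0.001,0.001,-0.063,15,0,0,0,0.001,0.001,-0.063,15,0,0,0,0.001,0.001,-0.063,15,0,0,0,0.001,0.001,-0.063,15,0,0,0,0.001,0.001,-0.063,15,0,0,0,0.001,0.001,-0.063,15],
  "force": 5
}}

```text
clock: 3.2
position: [0.4652, -0.1894, 0.123]
ee_rot: [2.262, 2.179, 0.001]
force: [0.8, -0.0, 3.4]
width: 0.393
gripper_force: 5.0
```

```bash
python3 - <<'E'
from h import *
s=optics.get_image('scene');t=optics.get_image('top')
o=sensors.observe(); print(o['width']*91.8,o['gripper_force'],o['force'],o['ft_torque'])
a=cv2.resize(s[190:340,280:400],None,fx=4,fy=4,interpolation=cv2.INTER_CUBIC)
b=cv2.resize(t[215:275,360:440],None,fx=4,fy=4,interpolation=cv2.INTER_CUBIC)
c=np.zeros((600,800,3),'uint8'); c[:600,:480]=a; c[:240,480:800]=b
cv2.imwrite('pics/g1.png',cv2.convertScaleAbs(c,alpha=1.5,beta=15))
E
```

```text
35.84119773368859 5.002604573965073 [1.60335178 0.29110824 4.29895934] [-0.10232206 -0.11775283  0.00919116]
```

View pics/g1.png

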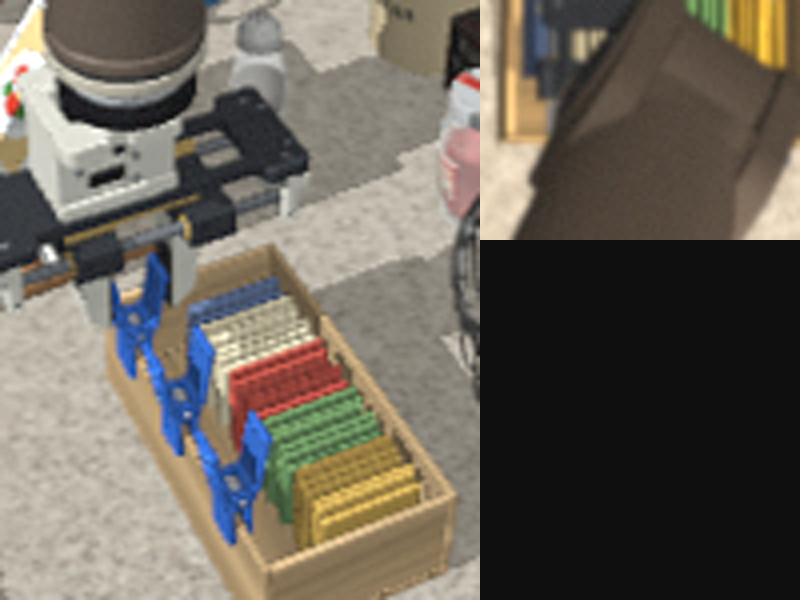

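The gripper straddles clip 1 squarely. At 5 N the handles stay at 35.8 mm, with the pads bearing on the handle tips, so clip 1 is sound. I open and slide along the wall to clip 2.

Call:
{"fn": "arm_command", "kwargs": {
  "deltas": [0,0,0,0,0,0,60,0,0,0,0,0,0,60,0,0,0,0,0,0,60,0,0,0,-0.003,-0.033,0,60,0,0,0,-0.003,-0.066,0,60,0,0,0,-0.003,-0.066,0,60,0,0,0,-0.003,-0.066,0,35,0,0,0,-0.003,-0.066,0,15,0,0,0,-0.003,-0.066,0,15,0,0,0,-0.003,-0.066,0,15,0,0,0,-0.003,-0.066,0,15,0,0,0,-0.003,-0.066,0,15,0,0,0,-0.003,-0.066,0,15],
  "force": 5
}}

```text
clock: 4.6
position: [0.4618, -0.2552, 0.1228]
ee_rot: [2.262, 2.18, 0.0]
force: [-0.8, 0.3, -1.0]
width: 0.252
gripper_force: 5.0
```

23 mm at 5 N: clip 2 is the weak one. I grip it firmly, lift it and carry it over to the dish.

Call:
{"fn": "arm_command", "kwargs": {
  "deltas": [0,0,0,0,0,0,10,0,0,0,0,0,0,10,0,0,0,0,0,0,10,0,0,0,0,0,0.01,10,0,0,0,0,0,0.03,10,0,0,0,0,0,0.07,10,0,0,0,0,0,0.11,10,0,0,0,0,0,0.15,10,0,0,0,0.01,0.04,0.15,10,0,0,0,0.056,0.536,0.15,10,0,0,0,0.056,0.536,0.15,10,0,0,0,0.056,0.536,0.15,10,0,0,0,0.056,0.536,0.15,10,0,0,0,0.056,0.536,0.15,10,0,0,0,0.056,0.536,0.15,10,0,0,0,0.056,0.536,0.15,10,0,0,0,0.056,0.536,0.15,10,0,0,0,0.056,0.536,0.15,10,0,0,0,0.056,0.536,0.15,10,0,0,0,0.056,0.536,0.15,10],
  "force": 25
}}

```text
clock: 6.6
position: [0.5162, 0.289, 0.2725]
ee_rot: [-2.25, -2.189, -0.002]
force: [-0.0, 0.1, -0.2]
width: 0.235
gripper_force: 25.0
```

Call:
{"fn": "arm_command", "kwargs": {
  "deltas": [0,0,0,0,0,-0.05,10,0,0,0,0,0,-0.1,10,0,0,0,0,0,-0.15,10,0,0,0,0,0,-0.175,10,0,0,0,0,0,-0.187,10,0,0,0,0,0,-0.187,10,0,0,0,0,0,-0.187,10,0,0,0,0,0,-0.187,60,0,0,0,0,0,-0.187,60,0,0,0,0,0,-0.187,60,0,0,0,0,0,-0.187,60,0,0,0,0,0,-0.187,60,0,0,0,0,0,-0.13,60,0,0,0,0,0,-0.08,60,0,0,0,0,0,0,60,0,0,0,0,0,0,60],
  "force": 25
}}

```text
clock: 8.2
position: [0.5184, 0.2807, 0.2762]
ee_rot: [2.262, 2.179, 0.004]
force: [1.5, 0.6, -0.4]
width: 0.652
gripper_force: 0.0
```

```bash
python3 - <<'E'
from h import *
s=optics.get_image('scene'); t=optics.get_image('top')
print(sensors.observe()['width'],sensors.observe()['joints'].round(2))
a=cv2.resize(s[90:240,220:340],None,fx=4,fy=4,interpolation=cv2.INTER_CUBIC)
b=cv2.resize(t[205:270,190:270],None,fx=4,fy=4,interpolation=cv2.INTER_CUBIC)
c=np.zeros((600,800,3),'uint8'); c[:600,:480]=a; c[:260,480:800]=b
cv2.imwrite('pics/d1.png',cv2.convertScaleAbs(c,alpha=1.5,beta=15))
E
```

```text
0.654885792752733 [-0.91  0.36  0.44  1.65 -0.17  1.16 -0.46]
```

View pics/d1.png

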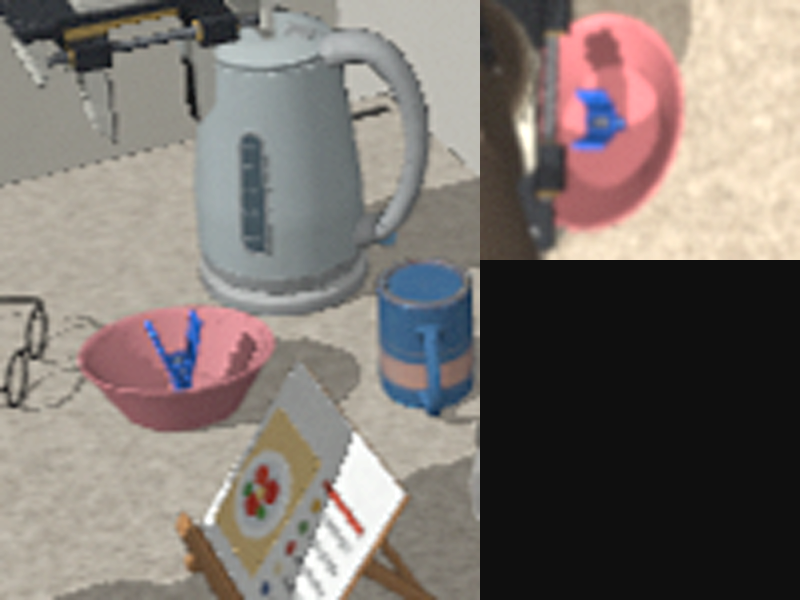

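The weak clip stands inside the pink dish at about (180,350) in the scene crop, and the mug is undisturbed. Now fetching clip 1.

Call:
{"fn": "arm_command", "kwargs": {
  "deltas": [0,0,0,-0.053,-0.471,0,60,0,0,0,-0.053,-0.471,0,60,0,0,0,-0.053,-0.471,0,60,0,0,0,-0.053,-0.471,0,60,0,0,0,-0.053,-0.471,0,60,0,0,0,-0.053,-0.471,0,60,0,0,0,-0.053,-0.471,0,60,0,0,0,-0.053,-0.471,0,60,0,0,0,-0.053,-0.471,0,60,0,0,0,-0.053,-0.471,0,60,0,0,0,-0.053,-0.471,-0.05,60,0,0,0,-0.053,-0.471,-0.086,60,0,0,0,-0.053,-0.471,-0.086,60,0,0,0,-0.053,-0.471,-0.12,60,0,0,0,-0.053,-0.471,-0.153,60,0,0,0,-0.053,-0.471,-0.153,60,0,0,0,-0.053,-0.471,-0.153,30,0,0,0,-0.053,-0.471,-0.153,10,0,0,0,-0.053,-0.471,-0.153,10,0,0,0,-0.053,-0.471,-0.153,10],
  "force": 30
}}

```text
clock: 10.3
position: [0.4654, -0.1904, 0.1209]
ee_rot: [2.261, 2.179, 0.002]
force: [-0.3, -0.2, 0.7]
width: 0.358
gripper_force: 8.2
```

Call:
{"fn": "arm_command", "kwargs": {
  "deltas": [0,0,0,0,0,0,10,0,0,0,0,0,0,10,0,0,0,0,0,0,10,0,0,0,0,0,0,10,0,0,0,0,0,0.01,10,0,0,0,0,0,0.03,10,0,0,0,0,0,0.07,10,0,0,0,0,0,0.11,10,0,0,0,0,0,0.15,10,0,0,0,0,0,0.18,10,0,0,0,0,0,0.18,10,0,0,0,0,0,0.18,10],
  "force": 30
}}

```text
clock: 11.5
position: [0.4648, -0.1903, 0.3004]
ee_rot: [2.262, 2.179, 0.002]
force: [-0.0, -0.1, -1.6]
width: 0.242
gripper_force: 29.9
```

```bash
cat >> h.py <<'E'
YAW=-.018; T=np.deg2rad(35)
E0=np.array([.550,.012,.147])
Rz=R.from_euler('z',YAW); zb=Rz.apply([np.sin(T),0,np.cos(T)]); yb=Rz.apply([0,1,0]); xb=np.cross(yb,zb)
def target(y,up,dx=0): return E0+y*yb+up*zb+dx*xb
def goal(y,up,dx=0):
    o=sensors.observe(); r=R.from_rotvec(o['ee_rot'])
    ty=r.apply([0,1,0]); s=np.sign(ty@xb)
    G=R.from_matrix(np.c_[np.cross(s*xb,-zb),s*xb,-zb])
    d=(G*r.inv()).as_rotvec()/(np.pi/2)
    print('turn',d.round(4),'shift',(target(y,up,dx)-o['position']).round(4),'w',(o['width']*91.8).round(1),o['joints'].round(2))
E
python3 -c "
from h import *
goal(.062,.107)"
```

```text
Traceback (most recent call last):
  File "h.py", line 20, in goal
    print('turn',d.round(4),'shift',(target(y,up,dx)-o['position']).round(4),'w',(o['width']*91.8).round(1),o['joints'].round(2))
                                                                                 ^^^^^^^^^^^^^^^^^^^^^^^
AttributeError: 'float' object has no attribute 'round'
```

```bash
sed -i "s/(o\['width'\]\*91.8).round(1)/round(o['width']*91.8,1)/" h.py; python3 -c "
from h import *
goal(.062,.107)"
```

```text
turn [0.0107 0.3897 0.0119] shift [ 0.1476  0.2632 -0.0657] w 22.3 [-0.29  0.2   0.7   1.82 -0.14  1.16  0.42]
```

Call:
{"fn": "arm_command", "kwargs": {
  "deltas": [0,0,0,0.148,0.1,0.02,10,0,0,0,0.148,0.1,0.02,10,0.01,0.2,0.01,0.148,0.263,0.02,10,0.01,0.2,0.01,0.148,0.263,0.02,10,0.011,0.39,0.012,0.148,0.263,0.02,10,0.011,0.39,0.012,0.148,0.263,0.02,10,0.011,0.39,0.012,0.148,0.263,0.02,10,0.011,0.39,0.012,0.148,0.263,0.02,10,0.011,0.39,0.012,0.148,0.263,-0.03,10,0.011,0.39,0.012,0.148,0.263,-0.065,10,0.011,0.39,0.012,0.148,0.263,-0.065,10,0.011,0.39,0.012,0.148,0.263,-0.065,10],
  "force": 30
}}

```text
clock: 12.7
position: [0.6122, 0.0724, 0.2344]
ee_rot: [-1.884, -1.85, 0.589]
force: [0.0, -1.1, 0.6]
width: 0.241
gripper_force: 29.9
```

```bash
python3 - <<'E'
from h import *
goal(.062,.107)
s=optics.get_image('scene'); t=optics.get_image('top')
x,y,w,h=235,120,140,130
a=cv2.resize(s[y:y+h,x:x+w],None,fx=4,fy=4,interpolation=cv2.INTER_CUBIC)
o=sensors.observe(); r=R.from_rotvec(o['ee_rot']); P=o['position']; z=-r.apply([0,0,1])
for p in [P-.067*z,P+.013*z,target(.062,0),target(-.088,0),target(.088,0)]:
    cv2.circle(a,tuple(((proj('scene',[p])[0]-[x,y]+.5)*4).astype(int)),3,(0,255,0),1)
b=cv2.resize(t[195:265,270:330],None,fx=4,fy=4,interpolation=cv2.INTER_CUBIC)
c=np.zeros((520,800,3),'uint8'); c[:,:560]=a; c[:280,560:]=b
cv2.imwrite('pics/p1.png',cv2.convertScaleAbs(c,alpha=1.4,beta=15))
E
```

```text
turn [ 0.0001 -0.0033  0.0002] shift [0.0003 0.0005 0.0003] w 22.1 [-0.15  0.82  0.01  1.06 -0.11  1.87 -0.16]
```

View pics/p1.png

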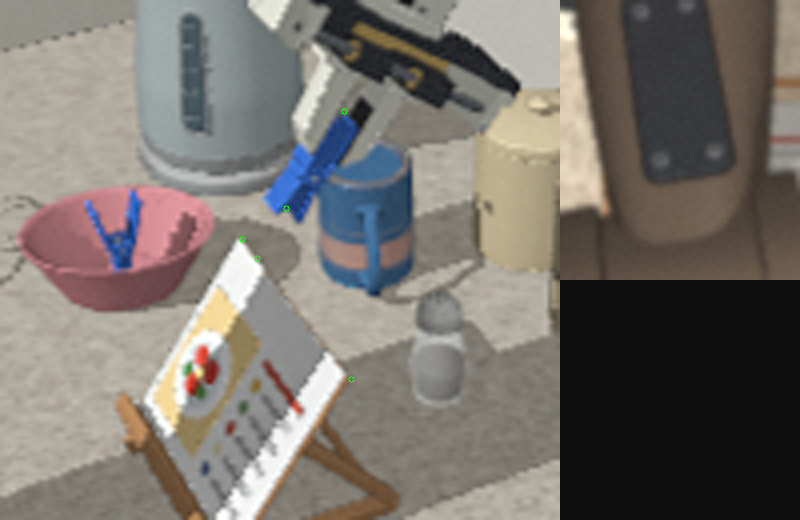

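The clip is in the gripper, tilted like the board, with its jaws at about (280,215), just above the board's left top corner (241,241). The projected edge matches. I check the jaw position by segmentation.

```bash
python3 - <<'E'
from h import *
s=optics.get_image('scene').astype(int)
cv2.imwrite('pics/raw_p1.png',s)
b,g,r=s[...,0],s[...,1],s[...,2]
m=(b>120)&(b>1.6*g)&(b>2*r); m[:,:298]=0; m[:,330:]=0; m[:140]=0; m[180:]=0
for row in range(144,178):
    xs=np.nonzero(m[row])[0]
    if len(xs): print(row,xs.min(),xs.max(),len(xs))
o=sensors.observe(); q=R.from_rotvec(o['ee_rot']); P=o['position']
z=-q.apply([0,0,1]); x=q.apply([0,1,0]); x*=np.sign(x[0]); y=np.cross(z,x)
for nm,zz,xx in (('jaw tip',-.067,.0),('tip in',-.067,.007),('tip out',-.067,.011),('pin',-.032,.008),('handle top',.013,.011)):
    print(nm,*[proj('scene',[P+zz*z+sx*xx*x+sy*.011*y])[0].round(1) for sx in(-1,1) for sy in(-1,1)])
E
```

```text
156 309 310 2
157 309 311 3
158 309 312 4
159 308 312 5
160 307 312 6
161 307 311 5
162 306 310 5
163 305 309 5
164 305 310 6
165 304 309 6
166 303 309 7
167 302 308 7
168 301 307 7
169 302 306 5
170 303 306 4
171 303 305 3
jaw tip [307.8 173.6] [304.5 169.7] [307.8 173.6] [304.5 169.7]
tip in [305.8 172.9] [302.6 169. ] [309.7 174.3] [306.4 170.4]
tip out [304.7 172.5] [301.5 168.6] [310.8 174.7] [307.5 170.8]
pin [311.9 162.2] [308.5 158.3] [316.3 163.8] [312.9 160. ]
handle top [319.4 147.8] [315.9 144.1] [325.5 150.3] [321.9 146.6][ WARN:0@1.506] global loadsave.cpp:1063 imwrite_ Unsupported depth image for selected encoder is fallbacked to CV_8U.
```

Predicted and seen jaw edges agree within a pixel. Inserting.

Call:
{"fn": "arm_command", "kwargs": {
  "deltas": [0,0,0,-0.012,0,-0.016,10,0,0,0,-0.019,0,-0.026,10,0,0,0,-0.023,0.001,-0.033,10,0,0,0,-0.026,0.001,-0.037,10,0,0,0,-0.029,0.001,-0.041,10,0,0,0,-0.032,0.001,-0.045,10,0,0,0,-0.034,0.001,-0.049,10,0,0,0,-0.034,0.001,-0.049,10],
  "force": 30
}}

```text
clock: 13.65
position: [0.5784, 0.0737, 0.1853]
ee_rot: [-1.885, -1.852, 0.586]
force: [0.3, 0.3, -0.7]
width: 0.244
gripper_force: 29.9
```

Call:
{"fn": "arm_command", "kwargs": {
  "deltas": [0,0,0,-0.001,0,-0.002,10,0,0,0,-0.002,0,-0.003,10,0,0,0,-0.004,0,-0.005,10,0,0,0,-0.005,0,-0.007,10,0,0,0,-0.006,0,-0.008,10,0,0,0,-0.006,0,-0.008,10],
  "force": 30
}}

```text
clock: 14.25
position: [0.5732, 0.0737, 0.1781]
ee_rot: [-1.887, -1.853, 0.584]
force: [2.9, -0.3, 1.7]
width: 0.243
gripper_force: 29.9
```

Call:
{"fn": "arm_command", "kwargs": {
  "deltas": [0,0,0,-0.0006,0,-0.0008,10,0,0,0,-0.0011,0,-0.0016,10,0,0,0,-0.0011,0,-0.0016,10],
  "force": 30
}}

```text
clock: 14.55
position: [0.5731, 0.0737, 0.1779]
ee_rot: [-1.888, -1.855, 0.582]
force: [7.2, -0.0, 12.1]
width: 0.24
gripper_force: 30.0
```

Call:
{"fn": "arm_command", "kwargs": {
  "deltas": [0,0,0,0,0,0,60,0,0,0,0,0,0,60,0,0,0,0,0,0,60,0,0,0,0,0,0,60,0,0,0,0,0,0,60,0,0,0,0.012,0,0.016,60,0,0,0,0.034,0,0.049,60,0,0,0,0.057,-0.001,0.082,60,0,0,0,0.08,-0.002,0.12,60,0,0,0,0.08,-0.002,0.12,60,0,0,0,0.08,-0.002,0.12,60],
  "force": 30
}}

```text
clock: 15.65
position: [0.6402, 0.0713, 0.2861]
ee_rot: [-1.896, -1.861, 0.569]
force: [-0.8, -0.0, -0.4]
width: 0.658
gripper_force: 0.0
```

```bash
python3 - <<'E'
from h import *
o=sensors.observe(); r=R.from_rotvec(o['ee_rot'])
# goal above clip 3: tool down, tool y along caddy x (yaw -.038)
ty=np.array([np.cos(-.038),np.sin(-.038),0]); ty*=np.sign((r.apply([0,1,0])@ty)); z=np.array([0,0,-1.])
G=R.from_matrix(np.c_[np.cross(ty,z),ty,z])
print('turn',((G*r.inv()).as_rotvec()/(np.pi/2)).round(4),'shift',(np.array([.4603,-.3220,.190])-o['position']).round(4),o['position'])
s=optics.get_image('scene')
x,y,w,h=255,160,130,150
a=cv2.resize(s[y:y+h,x:x+w],None,fx=4,fy=4,interpolation=cv2.INTER_CUBIC)
cv2.imwrite('pics/p2.png',cv2.convertScaleAbs(a,alpha=1.4,beta=15))
E
```

```text
turn [-0.0124 -0.3794 -0.0119] shift [-0.1799 -0.3933 -0.0961] [0.640191   0.07133742 0.28608057]
```

View pics/p2.png

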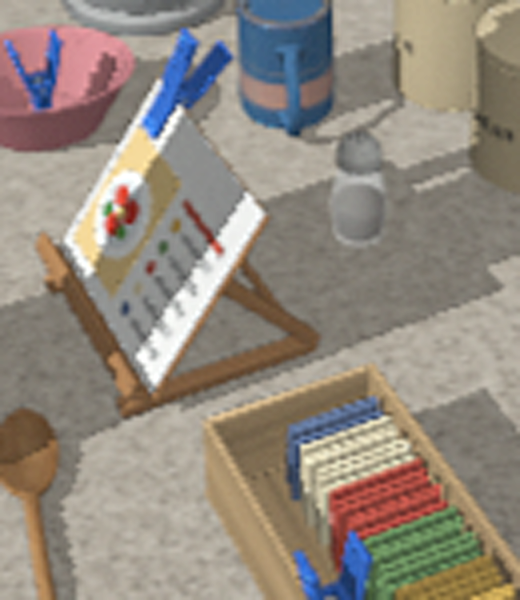

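Clip 1 sits squarely over the board and card near the left top corner (180,90), and the card is still on its ledge. Now fetching clip 3.

Call:
{"fn": "arm_command", "kwargs": {
  "deltas": [0,0,0,0,-0.04,0.03,60,-0.012,-0.379,-0.012,-0.18,-0.393,0.02,60,-0.012,-0.379,-0.012,-0.18,-0.393,0.02,60,-0.012,-0.379,-0.012,-0.18,-0.393,0.02,60,-0.012,-0.379,-0.012,-0.18,-0.393,0.02,60,-0.012,-0.379,-0.012,-0.18,-0.393,0.02,60,-0.012,-0.379,-0.012,-0.18,-0.393,0.02,60,-0.012,-0.379,-0.012,-0.18,-0.393,0.02,60,-0.012,-0.379,-0.012,-0.18,-0.393,0.02,60,-0.012,-0.379,-0.012,-0.18,-0.393,0.02,60,-0.012,-0.379,-0.012,-0.18,-0.393,0.02,60,-0.012,-0.379,-0.012,-0.18,-0.393,-0.03,60,-0.012,-0.379,-0.012,-0.18,-0.393,-0.08,60,-0.012,-0.379,-0.012,-0.18,-0.393,-0.096,60,-0.012,-0.379,-0.012,-0.18,-0.393,-0.096,60,-0.012,-0.379,-0.012,-0.18,-0.393,-0.096,60]
}}

```text
clock: 17.3
position: [0.461, -0.3203, 0.1903]
ee_rot: [-2.26, -2.18, -0.001]
force: [0.4, 0.0, 0.3]
width: 0.654
gripper_force: 0.0
```

Call:
{"fn": "arm_command", "kwargs": {
  "deltas": [0,0,0,-0.001,-0.001,-0.04,60,0,0,0,-0.001,-0.001,-0.068,60,0,0,0,-0.001,-0.001,-0.068,60,0,0,0,-0.001,-0.001,-0.068,40,0,0,0,-0.001,-0.001,-0.068,10,0,0,0,-0.001,-0.001,-0.068,10,0,0,0,-0.001,-0.001,-0.068,10,0,0,0,-0.001,-0.001,-0.068,10,0,0,0,-0.001,-0.001,-0.068,10,0,0,0,-0.001,-0.001,-0.068,10,0,0,0,-0.001,-0.001,-0.068,10,0,0,0,-0.001,-0.001,-0.058,10,0,0,0,-0.001,-0.001,-0.038,10,0,0,0,-0.001,-0.001,0.01,10,0,0,0,-0.001,-0.001,0.06,10,0,0,0,-0.001,-0.001,0.11,10,0,0,0,-0.001,-0.001,0.11,10,0,0,0,-0.001,-0.001,0.11,10],
  "force": 30
}}

```text
clock: 19.1
position: [0.4599, -0.3229, 0.3021]
ee_rot: [2.261, 2.177, 0.003]
force: [0.3, 0.4, -1.5]
width: 0.239
gripper_force: 29.9
```

```bash
python3 -c "
from h import *
goal(-.062,.107)"
```

```text
turn [0.0113 0.3908 0.0122] shift [ 0.1504  0.2719 -0.0674] w 21.9 [ 0.36  0.29  0.2   1.66 -0.06  1.2   0.54]
```

Call:
{"fn": "arm_command", "kwargs": {
  "deltas": [0,0,0,0.15,0.1,0.02,10,0,0,0,0.15,0.1,0.02,10,0.01,0.2,0.01,0.15,0.272,0.02,10,0.01,0.2,0.01,0.15,0.272,0.02,10,0.011,0.391,0.012,0.15,0.272,0.02,10,0.011,0.391,0.012,0.15,0.272,0.02,10,0.011,0.391,0.012,0.15,0.272,0.02,10,0.011,0.391,0.012,0.15,0.272,0.02,10,0.011,0.391,0.012,0.15,0.272,-0.03,10,0.011,0.391,0.012,0.15,0.272,-0.067,10,0.011,0.391,0.012,0.15,0.272,-0.067,10,0.011,0.391,0.012,0.15,0.272,-0.067,10],
  "force": 30
}}

```text
clock: 20.3
position: [0.6087, -0.0514, 0.2338]
ee_rot: [-1.885, -1.848, 0.588]
force: [0.2, 0.1, 1.1]
width: 0.24
gripper_force: 30.0
```

```bash
python3 - <<'E'
from h import *
goal(-.062,.107)
s=optics.get_image('scene').astype(int)
b,g,r=s[...,0],s[...,1],s[...,2]
m=(b>110)&(b>1.6*g)&(b>2*r)
o=sensors.observe(); q=R.from_rotvec(o['ee_rot']); P=o['position']
z=-q.apply([0,0,1]); x=q.apply([0,1,0]); x*=np.sign(x[0]); y=np.cross(z,x)
for nm,zz,xx in (('tip out',-.067,.011),('pin',-.032,.008)):
    print(nm,*[proj('scene',[P+zz*z+sx*xx*x+sy*.011*y])[0].round(1) for sx in(-1,1) for sy in(-1,1)])
c=proj('scene',[P-.067*z])[0].astype(int)
for row in range(c[1]-14,c[1]+8):
    xs=np.nonzero(m[row,c[0]-16:c[0]+20])[0]+c[0]-16
    if len(xs): print(row,xs.min(),xs.max(),len(xs))
E
```

```text
turn [-0.0003 -0.0036  0.0013] shift [0.0016 0.0003 0.0008] w 22.1 [-0.1   0.82  0.21  1.09 -0.11  1.86  0.08]
tip out [324.2 197.6] [320.5 193. ] [330.6 199.6] [326.7 195. ]
pin [332.2 186.6] [328.3 182.1] [336.8 188.1] [332.8 183.7]
183 332 333 2
184 331 332 2
185 331 332 2
186 337 337 1
187 336 336 1
192 332 332 1
```

Call:
{"fn": "arm_command", "kwargs": {
  "deltas": [0,0,0,-0.011,0,-0.016,10,0,0,0,-0.018,0,-0.026,10,0,0,0,-0.022,0.001,-0.033,10,0,0,0,-0.025,0.001,-0.037,10,0,0,0,-0.028,0.001,-0.041,10,0,0,0,-0.031,0.001,-0.045,10,0,0,0,-0.033,0.001,-0.049,10,0,0,0,-0.033,0.001,-0.049,10],
  "force": 30
}}

```text
clock: 21.15
position: [0.5761, -0.0496, 0.1838]
ee_rot: [-1.885, -1.85, 0.587]
force: [-0.5, 0.5, -0.5]
width: 0.243
gripper_force: 30.0
```

Call:
{"fn": "arm_command", "kwargs": {
  "deltas": [0,0,0,-0.001,0,-0.002,10,0,0,0,-0.002,0,-0.003,10,0,0,0,-0.003,0,-0.005,10,0,0,0,-0.004,0,-0.006,10,0,0,0,-0.005,0,-0.007,10,0,0,0,-0.005,0,-0.007,10],
  "force": 30
}}

```text
clock: 21.75
position: [0.5729, -0.0497, 0.1785]
ee_rot: [-1.888, -1.854, 0.583]
force: [6.0, 0.1, 7.5]
width: 0.243
gripper_force: 30.0
```

Call:
{"fn": "arm_command", "kwargs": {
  "deltas": [0,0,0,-0.0004,0,-0.0006,10,0,0,0,-0.0004,0,-0.0006,10,0,0,0,-0.0004,0,-0.0006,60,0,0,0,0,0,0,60,0,0,0,0,0,0,60,0,0,0,0,0,0,60,0,0,0,0,0,0,60,0,0,0,0.012,0,0.016,60,0,0,0,0.034,0,0.049,60,0,0,0,0.057,0,0.082,60,0,0,0,0.08,-0.002,0.14,60,0,0,0,0.08,-0.1,0.19,60,0,0,0,0.08,-0.14,0.19,60,0,0,0,0.08,-0.14,0.19,60,0,0,0,0.08,-0.14,0.19,60],
  "force": 30
}}

```text
clock: 23.25
position: [0.6407, -0.1656, 0.4137]
ee_rot: [-2.129, -1.961, 0.421]
force: [-2.0, -6.0, 1.6]
width: 0.657
gripper_force: 0.0
```

```bash
python3 - <<'E'
from h import *
o=sensors.observe(); print(o['position'],o['force'])
s=optics.get_image('scene'); t=optics.get_image('top')
a=cv2.resize(s[130:270,240:370],None,fx=3.5,fy=3.5,interpolation=cv2.INTER_CUBIC)
b=cv2.resize(t[195:265,265:350],None,fx=4,fy=4,interpolation=cv2.INTER_CUBIC)
c=np.zeros((490,800,3),'uint8'); c[:,:455]=a; c[:280,455:795]=b
b=cv2.resize(t[205:265,190:250],None,fx=3.4,fy=3.4); c[284:488,455:659]=b
cv2.imwrite('pics/fin.png',cv2.convertScaleAbs(c,alpha=1.5,beta=20))
E
```

```text
[ 0.64067207 -0.1656112   0.41367772] [-1.95944207 -5.9738009   1.60781692]
```

View pics/fin.png

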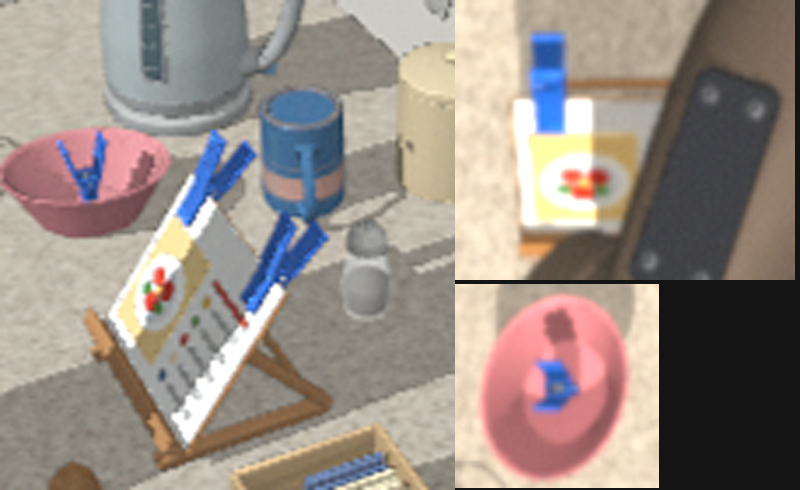

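Both sound clips sit symmetrically over board and card near the top corners, at (215,175) and (285,260). The weak clip stands in the dish and the bystanders are unmoved. I let the arm settle, then check that it touches nothing.

Call:
{"fn": "arm_command", "kwargs": {
  "deltas": [0,0,0,-0.03,0,0,60,0,0,0,-0.06,0,0,60,0,0,0,-0.06,0,0,60,0,0,0,-0.06,0,0,60,0,0,0,-0.06,0,0,60,0,0,0,-0.06,0,0,60]
}}

```text
clock: 23.95
position: [0.5836, -0.1489, 0.3925]
ee_rot: [-2.056, -1.972, 0.414]
force: [0.3, 0.0, 0.3]
width: 0.657
gripper_force: 0.0
```

```bash
python3 -c "
from cell import arm
print(arm.sign_off())"
```

```text
the job is handed in; nothing more can be done
None
```

The job is handed in at about 24 s: the weak clip (clip_2) is in the pink dish, and the two sound clips hold the card to the easel, one towards each top corner and pushed down until they met resistance.

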